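# Set the ring clamp to its gauge mark

### The arm

A 6-joint arm with a two-finger parallel gripper is mounted at the origin on a cart in front of the work surface, level with it; the furniture and walls round the work are solid. World frame = base frame: x ahead of the robot, y to its left, z up, the work surface at z = 0. Lengths are in m, angles in rad, forces in N, time in s.
With the tool pointing down it reaches from about 0.275 to 0.85 m from the base axis. Payload 19 kg.
Tool frame: the origin (TCP) lies at the very end of the fingers, on their centre line; the grasp point (between the pads) lies 19 mm behind it; z points along the fingers, y is the line along which they close (so a half turn about z gives the same grasp; the last joint's range is limited). The gripper opens to 85 mm and grips with 20 to 120 N. Pads are 22 mm wide; open, the fingers measure 114 mm over their backs; the gripper's body (76 mm by 85 mm) begins 54 mm behind the grasp point. The pads swing forward as they close: fully open they stand 13 mm farther back than shut.
Start: joints at [-1.475, 0.15, 1.437, -0, 1.554, -0.134], TCP at [0.131, -0.56, 0.231] pointing down, gripper open.
Joint ranges: [-2.8, 2.8], [-0.68, 2.1], [0.12, 2.68], [-1.39, 4.53], [0.16, 2.79], [-2.81, 2.81]. Speed limits (rad/s): [1.89, 1.89, 2.22, 3.01, 3.01, 3.01].

### API

Orientations are given as a unit quaternion [w, x, y, z].
In Python, from plant import * gives the robot as it stands. The module is installed in compiled form; this text tells all that it offers.
- The arm moves only by the tool play_rows, never from a script. Its argument "rows" is a list of rows, each a list of 7 numbers: the turn, a rotation vector about the tool's x, y, z in degrees, then the shift along the tool's x, y, z in mm, then the closure in counts, from 0 (fully open) to 255 (shut). A call has 1 to 10 rows; each row is the pose to reach, as a shift and turn from the pose commanded when the call began, along the tool's axes at that moment; what a row does not reach only later rows make up. A row lasts 1/8 s, in which the tool goes at most 62.5 mm and 10.7 degrees, less where a joint would pass 70% of its speed; a pose out of reach is approached as far as the arm can. A call with a gripper value outside its range is refused whole. The fingers move at their own pace and stop on an object; "force" is the grip in N (left out, the last holds). Time passes only in rows, so rows that repeat a pose let the fingers close. It gives the time, the measured TCP pose, the force, the opening and the grip force at its end, in the units of the state.
- get_state(): the state, without advancing time (a new reading comes with each control period).
- get_image(name): name is "scene" or "top" or "wrist"; returns a dict with "pixels" (420x560x3 uint8, red, green, blue), "fov_y" (degrees; the focal length in pixels is half the picture's height over the tangent of half this angle, whatever the lens; pixels are square), "cx", "cy" (the principal point, pixels), "origin" and "attitude" of the camera in the world. Camera axes: x right, y down, z forward; pixel columns grow to the right and rows downward; lengths in m; the calibration is good to about 2 mm. A picture is of the moment at which its call begins. There is no depth.
- hand_in(): hands the job in; it is judged then, once.
The state is a dict: "t": time; "qpos": joint angles; "dq": joint speeds; "tau": joint torques, N m; "tcp_pos": TCP position; "eef_rot": TCP orientation; "contact_force": force on the tool from outside, world axes, zero at the start; "ft_torque": the same for the moment, N m; "grip_width": opening from 0.0 (shut) to 1.0 (fully open); "finger_force": force on a finger pad.
Only numpy, scipy, OpenCV 4.12 (cv2) and the standard library are available. Lean on these libraries where they do the work, as an engineer would, in place of code of your own. Each camera call takes 0.05 s, during which the arm holds its last target. There are 200 camera calls.

### The job

Set the opening of the ring clamp for the next batch of rings: pressing lightly with a fingertip, roll the knurled brass wheel so that its top moves away from the jaws, until the black pointer on the sliding jaw stands level with the tip of the red gauge mark. Work only the wheel and do not grip it (roll it back if you go too far); do not touch the jaw or the red mark, and leave the rings and other things lying about where they are. Finish with the hand clear of the clamp.

Things in the scene. Friction and masses are not known exactly. Their poses are not given: they have to be found in the camera images.
- clamp: Ring clamp fixed to the worktop: grey bed 112x246x12 mm, long along its own y, z up. Origin on the worktop; bed from -64 to +48 mm in x, -123 to +123 in y. Fixed blue jaw (60 mm high) at the +y end, sliding jaw in the middle, wheel at the -y end, white scale ledge with pointer and red mark along the -x side, which faces roughly to the robot.
- wheel_center (a point): Centre of the brass wheel, 62 mm above the worktop, at x 0, y -75 mm in the clamp's frame, whose axes it keeps. The wheel stands upright, axle along the clamp's x: 60 mm in diameter over the knurled rim, 22 mm wide, top 92 mm above the worktop. The blue cheeks beside it reach 73 mm, the jaw beyond it 59 mm, so the wheel's upper 19 mm stand free.
- wheel: The knurled brass wheel; its frame turns with it. To drive it, press a fingertip on its top with 5 to 12 N and move along the clamp's y; lift off and set down again for the next stroke. Top moved towards the clamp's -y (away from the jaws) closes the gap. 30 mm of fingertip travel turns it one radian and moves the jaw 8 mm. Stiff (2 to 3 N at the rim), stays where left. 50 N harms it.
- jaw: The sliding blue jaw, 62x20x40 mm, top 59 mm above the worktop, with the black pointer on its -x side; origin on the worktop under its middle. The wheel moves it along the clamp's y by rack and pinion (8 mm a radian, 36 mm of travel). Not to be touched.
- pointer_tip (a point): Tip of the black pointer, which points to the clamp's -x, 25 mm above the worktop, at x -42 mm in the clamp's frame; moves with the jaw along y.
- mark_tip (a point): Tip of the red gauge mark (18 mm wide rider on the ledge, top 26 mm above the worktop), pointing to the clamp's +x, at x -44 mm; axes as the clamp's. The pointer is set right when both tips have the same y in the clamp's frame. The mark starts 9 to 26 mm to the +y side of the pointer. Not to be touched.
- mould_ring_0: Bystander: steel mould ring, 51 mm across, 30 high, standing near the clamp. Origin under its centre, on the worktop.
- sample_ring: Bystander: steel sample ring filled with dark soil, 49 mm across, 28 high, standing near the clamp. Origin under its centre, on the worktop.
- stopwatch: Bystander: round black and yellow stopwatch, 71x60x18 mm, lying by the wheel end of the clamp. Origin under its centre, on the worktop.
- tin_0: Bystander: white lidded tin, 57 mm across, 31 high. Origin under its centre, on the worktop.
- tape_1: Bystander: roll of black tape, 62 mm across, 19 high. Origin under its centre, on the worktop.
- brush: Bystander: flat brush with a red-brown handle, 32x170x11 mm, lying. Origin under its centre, on the worktop.
- bowl_1: Bystander: small brown and white bowl, 108 mm across, 60 high. Origin under its centre, on the worktop.

How it is judged:
By the outcome, as a careful person would: the job done as asked, in the order asked, and still so for the second after the job is handed in, with the robot touching nothing.
It also fails if it takes over 54 s, if anything falls off the work surface, if the arm or the gripper's body presses on something with over 40 N, if the wrist force passes 120 N, or if a joint passes its speed limit or range.

## Working session

There is one attempt and no reset: what is moved stays moved. The work goes in short steps, Python scripts to look and compute and a tool call to move; the robot and the scene stay as the last step left them, time stands still between calls to the robot, and variables do not carry over. Pictures are saved under pics/ and viewed, at most 10 in all, crops included, and the job is handed in when it is done.

Besides the shell and the picture viewer there is one more tool, called after "Request:" as name(argument=value, ...), one argument or row to a line, values as JSON. play_rows: Moves the arm, as the interface text tells. Its arguments: {"type":"object","properties":{"rows":{"type":"array","items":{"type":"array","items":{"type":"number"}}},"force":{"type":"number"}},"required":["rows"]}

```bash
mkdir -p pics; cat > h.py <<'E'
from plant import *
import numpy as np, cv2
from scipy.spatial.transform import Rotation as R
def att(a):
    a=np.array(a,float)
    return a if a.shape==(3,3) else R.from_quat(a[[1,2,3,0]]).as_matrix()
def K(im):
    f=im["pixels"].shape[0]/2/np.tan(np.radians(im["fov_y"])/2); return f
def plane(im,uv,z):
    uv=np.atleast_2d(np.array(uv,float)); f=K(im)
    d=np.c_[(uv[:,0]-im["cx"])/f,(uv[:,1]-im["cy"])/f,np.ones(len(uv))]@att(im["attitude"]).T
    o=np.array(im["origin"]); return o+d*((z-o[2])/d[:,2])[:,None]
def proj(im,P):
    p=(np.atleast_2d(P)-np.array(im["origin"]))@att(im["attitude"]); f=K(im)
    return np.c_[im["cx"]+f*p[:,0]/p[:,2],im["cy"]+f*p[:,1]/p[:,2]]
def save(im,n,crop=None,s=1):
    p=im["pixels"][:,:,::-1]
    if crop: p=p[crop[1]:crop[3],crop[0]:crop[2]]
    cv2.imwrite("pics/"+n,cv2.resize(p,None,fx=s,fy=s,interpolation=cv2.INTER_CUBIC))
E
python3 - <<'E'
from h import *
a=get_image("scene");b=get_image("top")
for i in (a,b): print(i["origin"],i["attitude"],i["fov_y"],i["cx"],i["cy"])
p=np.hstack([a["pixels"],b["pixels"]])[:,:,::-1]
save(a,"s1.png",None,1.4);save(b,"t1.png",None,1.4)
s=get_state();print(s["tcp_pos"],s["eef_rot"],s["contact_force"],s["t"])
E
```

```text
[-0.43865179 -1.46033079  0.8221757 ] [-0.51372544  0.80056707 -0.26043182  0.16538986] 46.18494414754093 275.5837646202896 205.57131697343758
[ 0.1273324  -0.15337875  1.39597363] [-0.11218184  0.71380339 -0.68289136  0.10751439] 48.77119850199025 280.51906470857693 208.05551898839448
[ 0.13094097 -0.55968129  0.23076029] [-5.27445755e-04  9.93405256e-01  1.14654783e-01  2.05517990e-05] [ 0.02054781 -0.0533546   0.10119504] 0.1
```

View pics/s1.png

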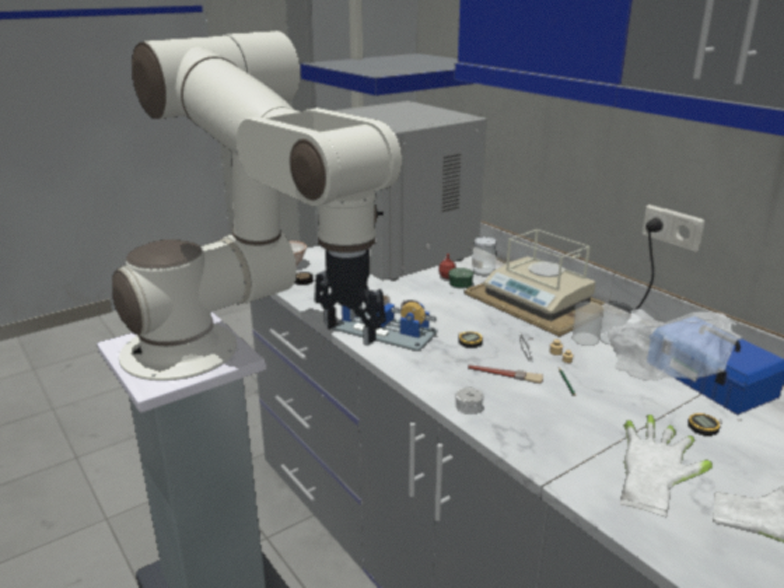

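View pics/t1.png

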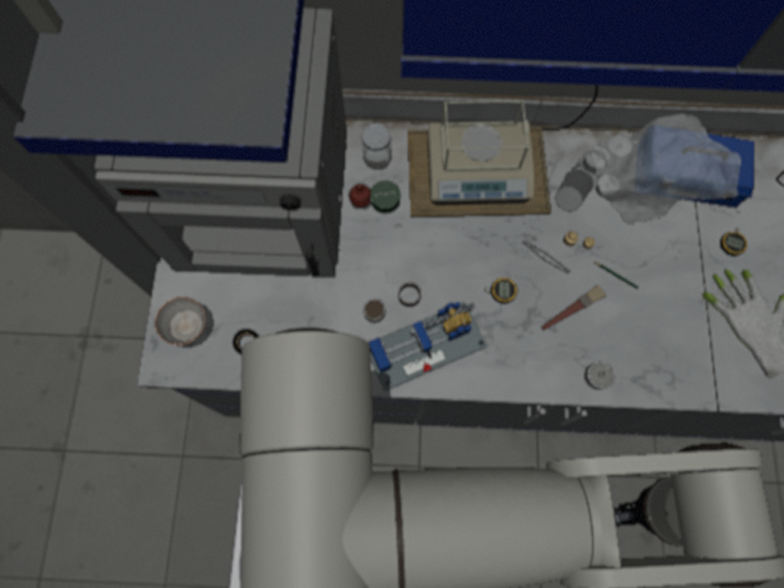

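The scene view shows the clamp next to the hand. In the top view (1.4x scale) the wheel is at about (456,322), the fixed jaw at (380,355) and the red mark at (427,367). I'll measure roughly first, then use the wrist camera.

```bash
python3 - <<'E'
from h import *
b=get_image("top")
save(b,"t2.png",(255,200,360,285),7)
p=[(456,322),(380,355),(427,367),(428,352)]
for (u,v),z in zip(p,(.092,.06,.026,.025)): print(plane(b,(u/1.4,v/1.4),z))
a=get_image("scene"); w=get_image("wrist"); s=get_state()
T=att(s["eef_rot"]); print(T, T.T@(np.array(w["origin"])-s["tcp_pos"]), T.T@att(w["attitude"]), w["fov_y"])
E
```

```text
[[ 0.48628283 -0.26964503  0.092     ]]
[[ 0.41635715 -0.11422939  0.06      ]]
[[ 0.40205283 -0.21498009  0.026     ]]
[[ 0.43508889 -0.21626233  0.025     ]]
[[ 9.73707279e-01  2.27802837e-01 -4.12093214e-05]
 [ 2.27802821e-01 -9.73707103e-01  5.94112058e-04]
 [ 9.52146034e-05 -5.87878835e-04 -9.99999823e-01]] [ 0.08328116 -0.00051109 -0.14240157] [[-5.62174867e-04 -9.46000006e-01 -3.24166118e-01]
 [ 9.99999702e-01 -7.03421328e-04  3.18546189e-04]
 [-5.29370058e-04 -3.24165842e-01  9.46000120e-01]] 62.964936348164265
```

View pics/t2.png

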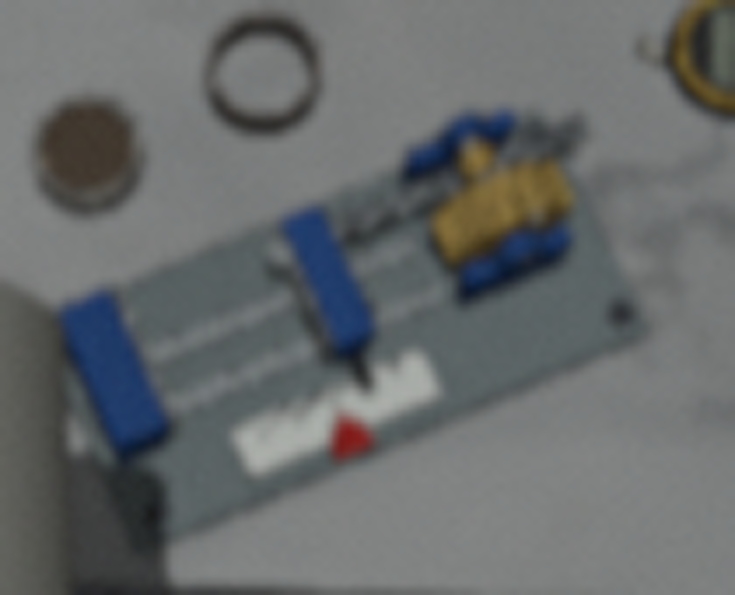

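The clamp is yawed about 23°, and the wheel is at roughly (0.485,-0.27). I'll go above the wheel with the fingers shut and tool x along the clamp's +y, so the wrist camera sits over the pointer.

Request:
play_rows(
  rows=[
    [0,0,-10,41,-20,0,255],
    [0,0,-20,82,-40,0,255],
    [0,0,-30,123,-60,0,255],
    [0,0,-40,164,-81,0,255],
    [0,0,-50,205,-101,0,255],
    [0,0,-60,247,-121,0,255],
    [0,0,-70,288,-141,0,255],
    [0,0,-80,329,-161,0,255],
    [0,0,-90,370,-182,0,255],
    [0,0,-100,411,-202,0,255],
  ],
  force=40,
)

```text
t: 1.5
tcp_pos: [0.4862, -0.2684, 0.2313]
eef_rot: [0.0, 0.548, 0.836, 0.0]
contact_force: [-0.4, -0.5, 0.4]
grip_width: -0.001
finger_force: 0.0
```

Request:
play_rows(
  rows=[
    [0,0,0,0,0,0,255],
    [0,0,0,0,0,0,255],
    [0,0,0,0,0,0,255],
    [0,0,0,0,0,0,255],
  ],
)

```text
t: 2.0
tcp_pos: [0.4846, -0.2702, 0.2314]
eef_rot: [0.0, 0.551, 0.834, -0.0]
contact_force: [0.2, -0.3, -0.4]
grip_width: 0.002
finger_force: 0.0
```

```bash
python3 - <<'E'
from h import *
w=get_image("wrist"); s=get_state(); print(s["t"],s["tcp_pos"],s["eef_rot"],s["contact_force"],s["grip_width"],s["qpos"])
save(w,"w1.png",None,1.4); print(w["origin"])
E
```

```text
2.05 [ 0.48473722 -0.27006195  0.23140103] [6.53592590e-05 5.51285014e-01 8.34316982e-01 4.72470230e-05] [ 0.43418394  0.18796123 -0.73835258] 0.000641464833694788 [-6.47212874e-01  1.08395205e-01  1.48444893e+00  1.02600119e-04
  1.54862404e+00 -1.05020416e+00]
[ 0.45142338 -0.19281322  0.37387877]
```

View pics/w1.png

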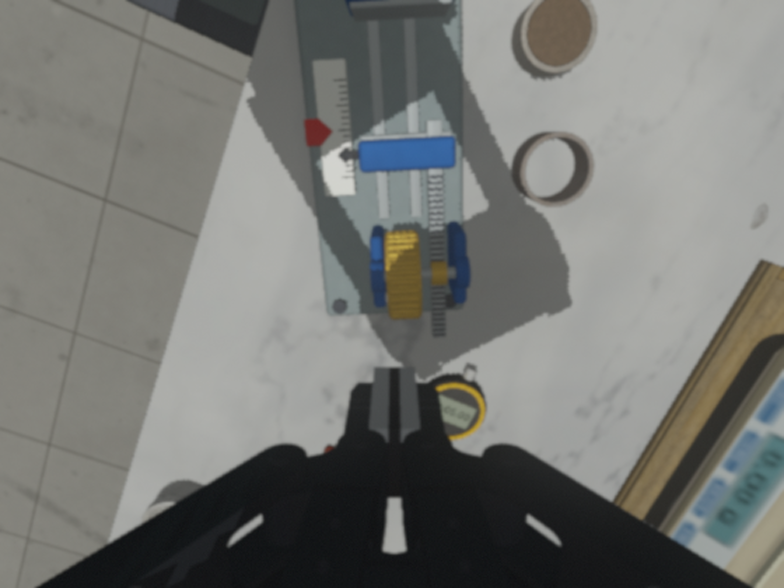

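The wrist view (1.4x) shows the pointer tip at about (341,155), the red mark tip at (331,132), the wheel at (403,275) and the jaw at (407,153). Next I'll measure the axes and the gap.

```bash
cat >> h.py <<'E'
def meas(w,th,v=True):
    p=w["pixels"]; hsv=cv2.cvtColor(p,cv2.COLOR_RGB2HSV)
    red=((hsv[...,0]<8)|(hsv[...,0]>172))&(hsv[...,1]>140)&(hsv[...,2]>50)
    n,l,st,c=cv2.connectedComponentsWithStats(red.astype(np.uint8))
    red=l==1+np.argmax(st[1:,4]); vv,uu=np.nonzero(red)
    P=plane(w,np.c_[uu,vv],.026); ex=np.array([np.cos(th),np.sin(th),0]); ey=np.array([-np.sin(th),np.cos(th),0])
    X=P@ex;Y=P@ey; k=X>X.max()-.0025
    return dict(mark=(X.max(),Y[k].mean()),body=(X.min(),(Y.min()+Y.max())/2,Y.max()-Y.min()),n=red.sum())
E
python3 - <<'E'
from h import *
w=get_image("wrist"); p=w["pixels"]; hsv=cv2.cvtColor(p,cv2.COLOR_RGB2HSV)
blue=((hsv[...,0]>100)&(hsv[...,0]<125)&(hsv[...,1]>140)).astype(np.uint8)
n,l,st,c=cv2.connectedComponentsWithStats(blue)
for i in range(1,n):
    if st[i,4]>100:
        vv,uu=np.nonzero(l==i); P=plane(w,np.c_[uu,vv],.059)[:,:2]*1000
        r=cv2.minAreaRect(P.astype(np.float32)); print("blue",c[i]*1.4,st[i,4],r)
br=((hsv[...,0]>12)&(hsv[...,0]<30)&(hsv[...,1]>150)&(hsv[...,2]>70)).astype(np.uint8)
br[:150]=0;br[235:]=0
n,l,st,c=cv2.connectedComponentsWithStats(br); i=1+np.argmax(st[1:,4]); print("brass",st[i],c[i]*1.4)
e=plane(w,np.array([(297,5),(327,312)])/1.4,.012); d=e[0]-e[1]; print("edge",e,np.degrees(np.arctan2(-d[0],d[1])))
e=plane(w,np.array([(386,290),(386,240),(420,290),(420,240)])/1.4,.09); print(e); 
for d in(e[1]-e[0],e[3]-e[2]): print(np.degrees(np.arctan2(-d[0],d[1])))
th=np.radians(23); print(meas(w,th))
save(w,"w2.png",(205,70,335,240),3.5)
E
```

```text
blue [406.31789941 153.55887574] 1352 ((464.4708251953125, -203.78787231445312), (58.5770378112793, 17.242294311523438), 26.085311889648438)
blue [460.78941176 264.10588235] 170 ((526.015869140625, -252.38319396972656), (7.209334373474121, 35.228515625), 28.19707489013672)
blue [376.    253.256] 175 ((471.6748352050781, -271.0829772949219), (6.673096179962158, 23.341018676757812), 22.54920768737793)
brass [276 166  21  28 280] [398.3   246.075]
edge [[ 0.36249876 -0.14696377  0.012     ]
 [ 0.45682965 -0.34310815  0.012     ]] 25.68410320408358
[[ 0.48439477 -0.28248897  0.09      ]
 [ 0.47210733 -0.253188    0.09      ]
 [ 0.50391115 -0.2741834   0.09      ]
 [ 0.49095071 -0.24516861  0.09      ]]
22.75086707580209
24.06953602975676
{'mark': (np.float64(0.2948667761181955), np.float64(-0.3560973842213754)), 'body': (np.float64(0.2798178668592987), np.float64(-0.3561565663373413), np.float64(0.014587336540756835)), 'n': np.int64(211)}
```

View pics/w2.png

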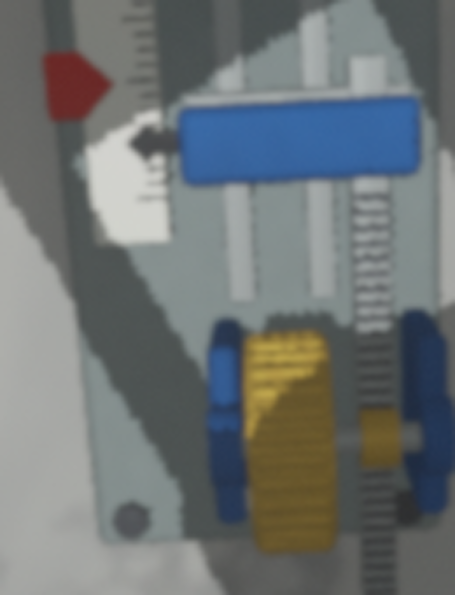

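```bash
python3 - <<'E'
from h import *
w=get_image("wrist"); f=lambda u,v:(205+u/3.5,70+v/3.5)
th=np.radians(25.7); ex=np.array([np.cos(th),np.sin(th),0]); ey=np.array([-np.sin(th),np.cos(th),0])
c=plane(w,f(101,543),.012)[0]; print("corner",c); W=c+.064*ex+.048*ey; print("wheel from corner",W)
pt=plane(w,f(128,143),.025)[0]; mk=plane(w,f(112,86),.026)[0]
print("gap y,x",(mk-pt)@ey,(mk-pt)@ex, meas(w,th), mk@ex,mk@ey)
print("tips rel corner",(pt-c)@ex,(pt-c)@ey,"wheel x from pt",pt+.042*ex)
# wheel silhouette prediction vs observed (287,335)-(300,550) in crop
for C in (W,):
  t=np.linspace(0,2*np.pi,180)[:,None]
  q=[proj(w,np.r_[C[:2],.062]+sx*ex+.03*(np.cos(t)*ey+np.sin(t)*[0,0,1])) for sx in(-.011,.011)]
  for k in q: print(((k.min(0)-[205,70])*3.5).round(),((k.max(0)-[205,70])*3.5).round())
s=get_state(); T=att(s["eef_rot"]); 
print("shift tool to wheel",T.T@(np.r_[W[:2],.092]-s["tcp_pos"])*1000)
E
```

```text
corner [ 0.45820276 -0.34548793  0.012     ]
wheel from corner [ 0.49505606 -0.27448205  0.012     ]
gap y,x 0.01528209776605572 -0.0030201632118328397 {'mark': (np.float64(0.2779045079803015), np.float64(-0.3694216382917758)), 'body': (np.float64(0.2630307934237184), np.float64(-0.3691123605503366), np.float64(0.014881235058503306)), 'n': np.int64(208)} 0.28065745562762573 -0.3701958823616736
tips rel corner 0.02062561532924734 0.12453704419981008 wheel x from pt [ 0.46062665 -0.20611229  0.025     ]
[250. 326.] [261. 549.]
[331. 323.] [344. 545.]
shift tool to wheel [ -8.22929436   7.5613307  139.37022404]
```

The gap is 15.3 mm, so about 57 mm of fingertip travel. The yaw is 25.7°. I'll go above the +y side of the wheel top and then descend slowly.

Request:
play_rows(
  rows=[
    [0,0,-2.6,1,6,30,255],
    [0,0,-2.6,1,6,60,255],
    [0,0,-2.6,1,6,90,255],
    [0,0,-2.6,1,6,115,255],
    [0,0,-2.6,1,6,125,255],
    [0,0,-2.6,1,6,132,255],
    [0,0,-2.6,1,6,135,255],
    [0,0,-2.6,1,6,135,255],
    [0,0,-2.6,1,6,135,255],
  ],
)

```text
t: 3.28
tcp_pos: [0.4904, -0.2664, 0.0968]
eef_rot: [0.0, 0.532, 0.847, 0.0]
contact_force: [-0.9, 0.5, 0.8]
grip_width: 0.001
finger_force: 0.0
```

Request:
play_rows(
  rows=[
    [0,0,0,0,0,1,255],
    [0,0,0,0,0,2,255],
    [0,0,0,0,0,3,255],
    [0,0,0,0,0,3,255],
  ],
)

```text
t: 3.78
tcp_pos: [0.4902, -0.2662, 0.0932]
eef_rot: [-0.0, 0.532, 0.847, 0.0]
contact_force: [0.5, 0.5, -0.3]
grip_width: -0.002
finger_force: 0.0
```

Request:
play_rows(
  rows=[
    [0,0,0,0,0,0.5,255],
    [0,0,0,0,0,1,255],
    [0,0,0,0,0,1,255],
  ],
)

```text
t: 4.15
tcp_pos: [0.4903, -0.2662, 0.0922]
eef_rot: [-0.0, 0.532, 0.847, 0.0]
contact_force: [0.5, -0.3, 0.8]
grip_width: 0.001
finger_force: 0.0
```

Request:
play_rows(
  rows=[
    [0,0,0,0,0,0.5,255],
    [0,0,0,0,0,0.5,255],
  ],
)

```text
t: 4.4
tcp_pos: [0.4903, -0.2663, 0.0918]
eef_rot: [0.0, 0.532, 0.847, 0.0]
contact_force: [0.2, -0.6, 0.5]
grip_width: 0.006
finger_force: 0.1
```

Request:
play_rows(
  rows=[
    [0,0,0,0,0,0.5,255],
    [0,0,0,0,0,0.5,255],
  ],
)

```text
t: 4.65
tcp_pos: [0.4903, -0.2663, 0.0916]
eef_rot: [0.0, 0.532, 0.847, 0.0]
contact_force: [-0.6, 0.3, 4.0]
grip_width: 0.002
finger_force: 2.2
```

Request:
play_rows(
  rows=[
    [0,0,0,0,0,0.5,255],
    [0,0,0,0,0,0.5,255],
  ],
)

```text
t: 4.9
tcp_pos: [0.4904, -0.2663, 0.0914]
eef_rot: [0.0, 0.532, 0.847, 0.0]
contact_force: [-2.5, 2.4, 9.7]
grip_width: 0.005
finger_force: 4.6
```

Request:
play_rows(
  rows=[
    [0,0,0,-2,0,0,255],
    [0,0,0,-4,0,0,255],
    [0,0,0,-6,0,0,255],
    [0,0,0,-6,0,0,255],
  ],
)

```text
t: 5.4
tcp_pos: [0.4932, -0.2721, 0.0917]
eef_rot: [0.001, 0.532, 0.847, -0.0]
contact_force: [-1.5, 0.2, 10.1]
grip_width: -0.002
finger_force: 5.1
```

```bash
cat >> h.py <<'E'
def look(n):
    w=get_image("wrist"); th=np.radians(25.7); m=meas(w,th)
    save(w,n,(205,40,335,210),3.5); return w,m
E
python3 - <<'E'
from h import *
w,m=look("w3.png"); print(m,get_state()["contact_force"])
E
```

```text
{'mark': (np.float64(0.27997252469357337), np.float64(-0.3695201237908353)), 'body': (np.float64(0.2626434093198587), np.float64(-0.3691939689167025), np.float64(0.01649250893678056)), 'n': np.int64(747)} [-1.05246256 -0.02293883  9.57965958]
```

View pics/w3.png

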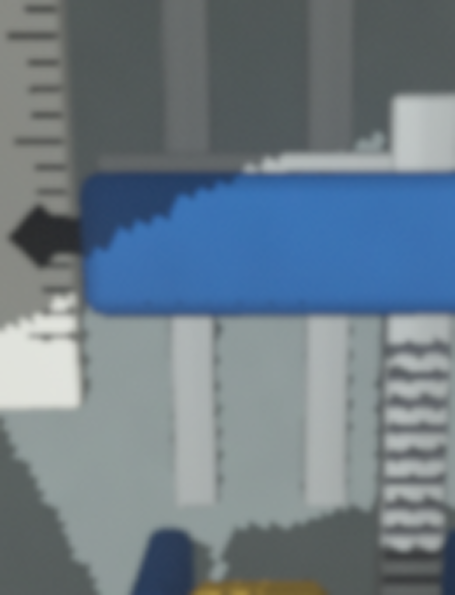

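The pointer tip is at crop pixel (9,237), so the wheel drives the jaw. I'll add automatic pointer detection and continue the stroke.

Request:
play_rows(
  rows=[
    [0,0,0,-2,0,0,255],
    [0,0,0,-4,0,0,255],
    [0,0,0,-6,0,0,255],
    [0,0,0,-8,0,0,255],
    [0,0,0,-8,0,0,255],
  ],
)

```text
t: 6.08
tcp_pos: [0.4967, -0.2792, 0.0916]
eef_rot: [0.001, 0.532, 0.847, -0.0]
contact_force: [-0.9, -0.1, 10.4]
grip_width: 0.003
finger_force: 5.2
```

```bash
cat >> h.py <<'E'
def gap(w,th=np.radians(25.7)):
    m=meas(w,th); p=w["pixels"]; H,Wd=p.shape[:2]
    vv,uu=np.mgrid[:H,:Wd]; P=plane(w,np.c_[uu.ravel(),vv.ravel()],.025)
    ex=np.array([np.cos(th),np.sin(th),0]); ey=np.array([-np.sin(th),np.cos(th),0])
    X=(P@ex).reshape(H,Wd)-m["mark"][0]; Y=(P@ey).reshape(H,Wd)-m["mark"][1]
    k=((p.max(2)<75)&(X>-.003)&(X<.009)&(Y>-.03)&(Y<.01)).astype(np.uint8)
    n,l,st,c=cv2.connectedComponentsWithStats(k); b=l==1+np.argmax(st[1:,4])
    x=X[b];y=Y[b]; t=x<x.min()+.002
    return dict(gap_tip=-1e3*y[t].mean(),gap_mid=-5e2*(y.min()+y.max()),hgt=1e3*(y.max()-y.min()),x0=1e3*x.min(),n=int(b.sum()),mark=m["mark"],body=m["body"])
E
python3 - <<'E'
from h import *
print(gap(get_image("wrist")))
s=get_state();print(s["contact_force"])
E
```

```text
{'gap_tip': np.float64(11.920183683557141), 'gap_mid': np.float64(11.754050790072496), 'hgt': np.float64(9.21648847581763), 'x0': np.float64(3.948347152832432), 'n': 101, 'mark': (np.float64(0.27957674016375794), np.float64(-0.3695602542193819)), 'body': (np.float64(0.26265803075069105), np.float64(-0.3695159020277321), np.float64(0.0165934786892305))}
[-0.97140063 -0.079508   10.48849774]
```

Gap is 11.8 mm and tracking as expected. I'll finish this stroke, then lift and reset for the next.

Request:
play_rows(
  rows=[
    [0,0,0,-2,0,0,255],
    [0,0,0,-4,0,0,255],
    [0,0,0,-4,0,0,255],
    [0,0,0,-4,0,-5,255],
    [0,0,0,-4,0,-10,255],
    [0,0,0,5,0,-10,255],
    [0,0,0,14,0,-10,255],
    [0,0,0,14,0,-6,255],
    [0,0,0,14,0,-2,255],
    [0,0,0,14,0,-1,255],
  ],
)

```text
t: 7.38
tcp_pos: [0.4902, -0.2663, 0.0915]
eef_rot: [-0.0, 0.532, 0.847, 0.0]
contact_force: [-0.5, 2.3, 6.9]
grip_width: 0.004
finger_force: 3.1
```

Request:
play_rows(
  rows=[
    [0,0,0,0,0,0.5,255],
    [0,0,0,0,0,1,255],
    [0,0,0,0,0,1,255],
  ],
)

```text
t: 7.75
tcp_pos: [0.4904, -0.2665, 0.0914]
eef_rot: [0.0, 0.532, 0.847, 0.0]
contact_force: [-2.6, 2.7, 9.1]
grip_width: 0.003
finger_force: 4.9
```

```bash
python3 - <<'E'
from h import *
print(gap(get_image("wrist")))
s=get_state();print(s["contact_force"],s["tcp_pos"])
E
```

```text
{'gap_tip': np.float64(10.98642969359719), 'gap_mid': np.float64(11.012379550712131), 'hgt': np.float64(8.486576216483465), 'x0': np.float64(4.166738782683533), 'n': 87, 'mark': (np.float64(0.27943885041867816), np.float64(-0.36929278846818236)), 'body': (np.float64(0.26269092640809755), np.float64(-0.3690105190934716), np.float64(0.016281059916249008))}
[-3.56777248  2.42899908  9.87349924] [ 0.49039505 -0.26646588  0.09137351]
```

Gap is now 11.0 mm. Full 18 mm stroke, then reset.

Request:
play_rows(
  rows=[
    [0,0,0,-3,0,0,255],
    [0,0,0,-6,0,0,255],
    [0,0,0,-9,0,0,255],
    [0,0,0,-12,0,0,255],
    [0,0,0,-15,0,0,255],
    [0,0,0,-18,0,0,255],
    [0,0,0,-18,0,0,255],
  ],
)

```text
t: 8.68
tcp_pos: [0.4986, -0.2832, 0.0916]
eef_rot: [0.001, 0.532, 0.847, -0.0]
contact_force: [-0.5, -0.7, 9.1]
grip_width: -0.002
finger_force: 4.9
```

Request:
play_rows(
  rows=[
    [0,0,0,0,0,-5,255],
    [0,0,0,0,0,-10,255],
    [0,0,0,9,0,-10,255],
    [0,0,0,18,0,-10,255],
    [0,0,0,18,0,-5,255],
    [0,0,0,18,0,-2,255],
    [0,0,0,18,0,-1,255],
    [0,0,0,18,0,0,255],
    [0,0,0,18,0,0,255],
  ],
)

```text
t: 9.8
tcp_pos: [0.4904, -0.2665, 0.0914]
eef_rot: [0.0, 0.532, 0.847, -0.0]
contact_force: [-3.6, 3.0, 8.1]
grip_width: -0.006
finger_force: 4.7
```

```bash
python3 - <<'E'
from h import *
print(gap(get_image("wrist")))
s=get_state();print(s["contact_force"],s["tcp_pos"])
E
```

```text
{'gap_tip': np.float64(5.937870993803877), 'gap_mid': np.float64(6.24432725481655), 'hgt': np.float64(8.913849271043661), 'x0': np.float64(4.473251454932381), 'n': 86, 'mark': (np.float64(0.27943134372092), np.float64(-0.3693262762223411)), 'body': (np.float64(0.2626257469176398), np.float64(-0.3690440575064733), np.float64(0.01628253481635017))}
[-3.09603022  2.60413656  9.63332868] [ 0.4904138  -0.26651881  0.09140955]
```

Request:
play_rows(
  rows=[
    [0,0,0,-3,0,0,255],
    [0,0,0,-6,0,0,255],
    [0,0,0,-9,0,0,255],
    [0,0,0,-12,0,0,255],
    [0,0,0,-15,0,0,255],
    [0,0,0,-18,0,0,255],
    [0,0,0,-18,0,0,255],
  ],
)

```text
t: 10.72
tcp_pos: [0.4986, -0.2831, 0.0916]
eef_rot: [0.001, 0.532, 0.847, -0.0]
contact_force: [-0.6, -0.4, 9.7]
grip_width: 0.002
finger_force: 4.7
```

Request:
play_rows(
  rows=[
    [0,0,0,0,0,-5,255],
    [0,0,0,0,0,-10,255],
    [0,0,0,7,0,-10,255],
    [0,0,0,14,0,-10,255],
    [0,0,0,14,0,-10,255],
    [0,0,0,14,0,-10,255],
  ],
)

```text
t: 11.48
tcp_pos: [0.492, -0.2698, 0.1008]
eef_rot: [0.0, 0.532, 0.847, 0.0]
contact_force: [0.2, 0.9, 0.2]
grip_width: -0.0
finger_force: 0.0
```

```bash
python3 - <<'E'
from h import *
for i in range(3):
    w,m=look("w4.png"); print(gap(w))
s=get_state();print(s["contact_force"],s["tcp_pos"])
save(w,"w4.png",(160,50,280,180),4.6)
E
```

```text
{'gap_tip': np.float64(1.0082628573942618), 'gap_mid': np.float64(1.169334821259943), 'hgt': np.float64(9.051899031349897), 'x0': np.float64(3.8614638691263914), 'n': 87, 'mark': (np.float64(0.2793671052247111), np.float64(-0.3691657257636532)), 'body': (np.float64(0.26265151693128197), np.float64(-0.36902923571519886), np.float64(0.0162642374718876))}
{'gap_tip': np.float64(1.1295736723485754), 'gap_mid': np.float64(1.0311320597372886), 'hgt': np.float64(9.60835759409745), 'x0': np.float64(3.868688979231205), 'n': 102, 'mark': (np.float64(0.2799151430221809), np.float64(-0.3691097414776081)), 'body': (np.float64(0.2626462805528483), np.float64(-0.36911086330363885), np.float64(0.016263642409066636))}
{'gap_tip': np.float64(1.1299379020997322), 'gap_mid': np.float64(0.7452684303065615), 'hgt': np.float64(9.034671080754785), 'x0': np.float64(3.8682677141023136), 'n': 101, 'mark': (np.float64(0.2799061970261093), np.float64(-0.36914553482544593)), 'body': (np.float64(0.26263893488401624), np.float64(-0.36914583273483603), np.float64(0.016261885075253224))}
[ 0.18466488 -0.63184371 -0.73455083] [ 0.49202348 -0.26998768  0.10074934]
```

View pics/w4.png

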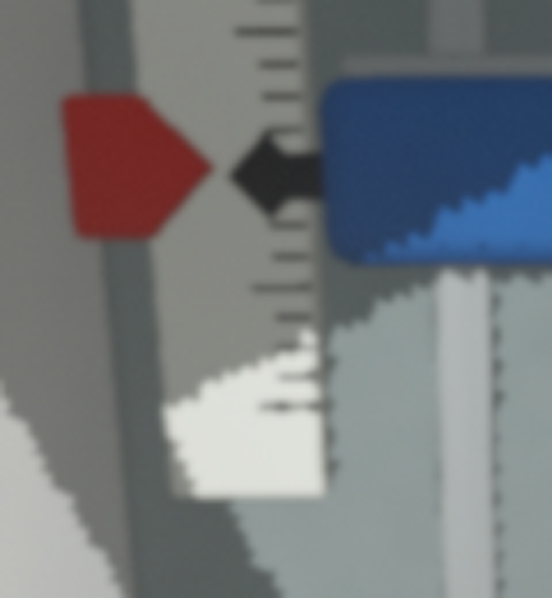

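The mark tip is at (213,168) and the pointer tip at (230,174) in the crop. About 0.9 mm is left, or roughly 3.5 mm of travel.

Request:
play_rows(
  rows=[
    [0,0,0,0,0,5,255],
    [0,0,0,0,0,8.5,255],
    [0,0,0,0,0,9.5,255],
    [0,0,0,0,0,10,255],
    [0,0,0,0,0,10,255],
    [0,0,0,-1.5,0,10,255],
    [0,0,0,-3.5,0,10,255],
    [0,0,0,-3.5,0,10,255],
    [0,0,0,-3.5,0,10,255],
  ],
)

```text
t: 12.75
tcp_pos: [0.4938, -0.2735, 0.0916]
eef_rot: [0.001, 0.532, 0.847, -0.0]
contact_force: [-2.3, -1.2, 11.8]
grip_width: 0.003
finger_force: 5.8
```

Request:
play_rows(
  rows=[
    [0,0,0,0,0,-5,255],
    [0,0,0,0,0,-10,255],
    [0,0,0,0,0,-10,255],
    [0,0,0,0,0,-10,255],
  ],
)

```text
t: 13.25
tcp_pos: [0.4935, -0.273, 0.1006]
eef_rot: [-0.0, 0.532, 0.847, 0.0]
contact_force: [-0.1, -0.2, 0.2]
grip_width: 0.0
finger_force: 0.0
```

```bash
python3 - <<'E'
from h import *
ims=[get_image("wrist") for i in range(5)]
for w in ims:
    g=gap(w); print({k:round(float(g[k]),2) for k in("gap_tip","gap_mid","hgt","x0")},g["mark"][1],g["body"][1])
q=dict(ims[0]); q["pixels"]=np.mean([i["pixels"] for i in ims],0).astype(np.uint8)
save(q,"w5.png",(165,60,255,125),8)
E
```

```text
{'gap_tip': 0.17, 'gap_mid': 0.2, 'hgt': 8.92, 'x0': 3.88} -0.36907840050006 -0.36911679820444077
{'gap_tip': -0.05, 'gap_mid': -0.03, 'hgt': 8.92, 'x0': 3.88} -0.3692782944106072 -0.3690909580603847
{'gap_tip': -0.02, 'gap_mid': 0.01, 'hgt': 8.92, 'x0': 3.92} -0.3692416274346184 -0.36909051691625394
{'gap_tip': 0.1, 'gap_mid': 0.13, 'hgt': 8.92, 'x0': 3.92} -0.369135293540952 -0.3691040451622626
{'gap_tip': 0.1, 'gap_mid': 0.13, 'hgt': 8.92, 'x0': 3.92} -0.3691541758110072 -0.3691229134397992
```

View pics/w5.png

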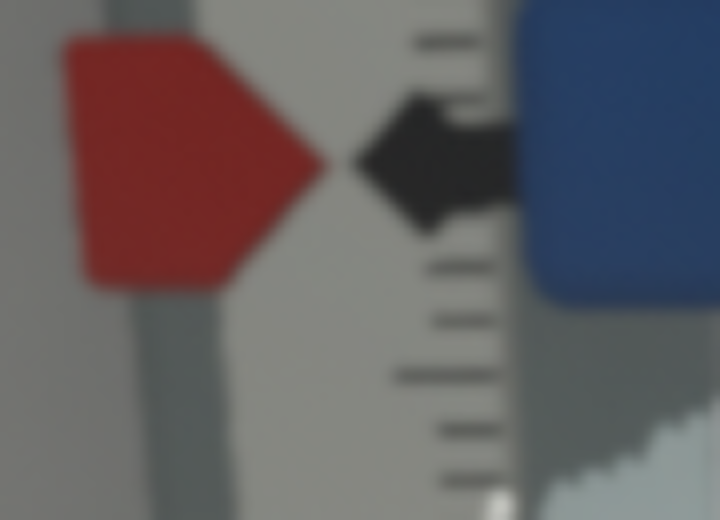

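The mark tip is at (328,166) and the pointer tip at (354,162) in the 8x crop, so they are level within about 0.2 mm. Now I'll retreat upward and hand in.

Request:
play_rows(
  rows=[
    [0,0,0,0,0,-30,255],
    [0,0,0,0,0,-70,255],
    [0,0,0,0,0,-110,255],
    [0,0,0,-30,0,-130,255],
    [0,0,0,-60,0,-130,255],
    [0,0,0,-60,0,-130,255],
    [0,0,0,-60,0,-130,255],
  ],
)

```text
t: 14.38
tcp_pos: [0.5193, -0.3267, 0.2304]
eef_rot: [-0.0, 0.532, 0.847, 0.0]
contact_force: [0.2, 0.5, 0.5]
grip_width: -0.001
finger_force: 0.0
```

```bash
python3 - <<'E'
from h import *
g=gap(get_image("wrist")); print(g["gap_tip"],g["gap_mid"])
print(hand_in())
E
```

```text
-0.5889129369386603 -0.17537900709910237
the job is handed in; nothing more can be done
None
```

The clamp is set and handed in: close up, the pointer measured level with the red mark to about 0.2 mm (a coarser check from the retreat height read 0.2–0.6 mm past the mark), only the wheel was pressed (at most about 12 N in the readings), and the hand ended clear at about 14 s.

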